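Slide a misplaced parts tray home and clip it down

TASK

The loaded blue parts tray was set down carelessly: its four corner pins stand on the deck of the grey tray below instead of in its sockets. Without lifting it and without ramming it, slide it up against the two grey fences until all the pins drop into the sockets, then press it down until both orange clips have snapped over its rim and it lies flat and fully home. Leave the mug, the tape and the red-capped bottle alone.

Things in the scene. Friction and masses are not known exactly. Their poses are not given: they have to be found in the camera images.
- dock: Aluminium base plate on the bench, 236 x 236 mm, 10 mm thick, fixed; origin on its underside (bench height), plate from -128 to +108 mm in its x and y. The grey lower tray is fixed on it with the same axes, but with its centre up to 6 mm off the dock's origin in x and in y. This offset is not given: find the fences by touch (or see them).
- deck_nominal (a point): Where the centre of the grey lower tray's flat deck would be without its offset of up to 6 mm in x and y; the height is exact, 44 mm above the bench. From its true centre the deck reaches from -103 to +83 mm in x and y; four round sockets, 11.5 mm diameter, 27 mm deep, chamfered mouths, at x = +-58, y = +-58 mm.
- fence_x_nominal (a point): Fence across the +x side of the lower tray: middle of its inner face, 70.8 mm from the tray's centre, where it would be without the offset. 8 mm thick, 120 mm long, top 35 mm above the deck. The blue tray's rim, pins standing on the deck, meets it squarely. Flush on both fences, the pins are over the sockets to within 0.8 mm (play 1.75 mm).
- fence_y_nominal (a point): The like fence across the +y side, likewise without the offset: inner face at y = +70.8 mm. The blue tray must be pushed in +x and +y of the dock to meet the fences. The -x and -y sides are open; their clips stand only 16.5 mm above the deck, so the blue tray on its pins (underside 18.5 mm above the deck) passes over them.
- tray: Loose blue parts tray, 0.25 to 0.45 kg, small parts fixed in it, steel pins below. Origin: centre of its underside, 62.5 mm above the bench at the start, standing on its pins 15 to 27 mm short of home in both dock -x and -y, yaw within 0.12 rad of the dock's. Rim 140 x 140 mm, 5 mm thick; wall outer faces 64 mm from the centre, wall tops 35 mm up. A few N slide it, with brief peaks up to 12 N.
- tray_pin (a point): Foot of the blue tray's pin at its -x -y corner. The four pins, 8 mm diameter with tapered feet, are at x = +-58, y = +-58 mm and reach 18.5 mm below the tray's origin. When all drop into the sockets the tray sinks by itself about 12 mm until the clip noses hold it up; fully home, its origin is 44 mm above the bench.
- tray_pad (a point): Centre of the top of the round yellow press pad in the middle of the blue tray, 40 mm diameter, 15 mm above the tray's origin. The small parts round it, 24 mm wide, stand with their centres 56 mm from the pad centre, up to 27 mm above the origin; low 17 mm high ribs lie 36 mm from the centre.
- clip_near (a joint): Sprung orange clip, 24 mm wide, at the middle of the lower tray's -x side: how far it is pushed outward in m, 0 to 0.008; 0 = sprung back (before the rim reaches it, and again once caught over the rim). The rim must push it out some 2 mm to pass. Both clips together need roughly 12 to 25 N on the pad.
- clip_side (a joint): The same clip at the middle of the lower tray's -y side, with the same meaning.
- mug: White dotted mug, 82 x 114 x 91 mm, bystander; origin at the centre of its underside.
- tape: Small roll of black tape, 62 mm across, 19 mm high, bystander; origin at the centre of its underside.
- red_bottle: Small clear bottle with red cap, 53 mm across, 172 mm high, bystander; origin at the centre of its underside.

How it is judged:
By the outcome, as a careful person would: the job done as asked, in the order asked, and still so for the second after the job is handed in, with the robot touching nothing.
It also fails if it takes over 51 s, if anything falls off the work surface, if the arm or the gripper's body presses on something with over 40 N, if the wrist force passes 120 N, or if a joint passes its speed limit or range.

ROBOT

A 6-joint arm with a two-finger parallel gripper is mounted at the origin on a cart in front of the work surface, level with it; the furniture and walls round the work are solid. World frame = base frame: x ahead of the robot, y to its left, z up, the work surface at z = 0. Lengths are in mm, angles in rad, forces in N, time in s.
With the tool pointing down it reaches from about 350 to 925 mm from the base axis. Payload 6.4 kg.
Tool frame: the origin (TCP) lies on the centre line of the jaws, within the pads' length; the fingertips stand 19 mm ahead of it and the grasp point (between the pads) is the TCP (bot.tip_reach is the distance from the TCP to the fingertips, in mm); y points along the fingers, x is the direction in which the jaws open and shut, and the axes are right-handed (so a half turn about y gives the same grasp; the last joint's range is limited). The gripper opens to 94 mm and grips with 3 to 60 N. Pads are 16 mm wide; open, the fingers measure 119 mm over their backs; the gripper's body (75 mm by 177 mm) begins 78 mm behind the grasp point.
Start: joints at [-1.345, 0.245, 1.558, -0, 1.339, -0.174], TCP at [253.008, -598.749, 224.455] pointing down, gripper open.
Joint ranges: [-3.13, 3.13], [-1.02, 2.26], [0.13, 2.54], [-0.95, 4.09], [0.21, 2.88], [-2.74, 2.74]. Speed limits (rad/s): [2.57, 2.57, 3.14, 3.14, 3.14, 3.14].

INTERFACE

Orientations are given as a unit quaternion [x, y, z, w].
In Python, from station import bot gives the robot as it stands.
- The arm moves only by the tool apply_moves, never from a script. Its argument "rows" is a list of rows, each a list of 6 numbers: the shift along the tool's x, y, z in units of 150 mm (1.0 is 150 mm), then the turn, a rotation vector about the tool's x, y, z in units of pi/2 rad (1.0 is pi/2 rad). A call has 1 to 12 rows; each row is the pose to reach, as a shift and turn from the pose commanded when the call began, along the tool's axes at that moment; what a row does not reach only later rows make up. A row lasts 1/12 s, in which the tool goes at most 41.7 mm and 7.16 degrees, less where a joint would pass 70% of its speed; a pose out of reach is approached as far as the arm can. A call with a number of a shift or a turn outside -1 to 1 is refused whole. A call with a gripper value outside its range is refused whole. "grip" is the opening in per cent of the stroke, from 0 (shut) to 100 (fully open), set as the call begins (left out, the last holds). The fingers move at their own pace and stop on an object; "grip_force" is the grip in N (left out, the last holds). Time passes only in rows, so rows that repeat a pose let the fingers close. It gives the time, the measured TCP pose, the force and the opening at its end, in the units of the state.
- bot.observe(): the state, without advancing time (a new reading comes with each control period).
- bot.snapshot(name): name is "scene" or "top" or "wrist"; returns (picture, depth): 420x560x3 uint8, blue, green, red; 420x560 float32, mm along the optical axis (not along the pixel's ray), 0 where there is no reading.
- bot.camera_info(name): a dict with "fx", "fy", "cx", "cy" (pixels), "k1" (the pictures are not rectified: a ray, as slopes to the right and down, at radius r is drawn at 1 + k1 r^2 times it, then the intrinsics apply), "extrinsics" (4x4, takes a point from world to camera coordinates). Camera axes: x right, y up, looking along -z (the intrinsics and any distortion apply to the point x, -y, -z); pixel columns grow to the right and rows downward; lengths in mm; the calibration is good to about 2 mm. A picture is of the moment at which its call begins: read the wrist's pose just before it. camera_info takes no time and is no camera call; for the wrist camera it gives the pose at the moment of the call.
- bot.close_job(): hands the job in, once; it reports no verdict.
The state is a dict: "clock": time; "q": joint angles; "qd": joint speeds; "tau": joint torques, N m; "eef_pos": TCP position; "orientation": TCP orientation; "contact_force": force on the tool from outside, world axes, zero at the start; "moment": the same for the moment, N m; "opening": finger opening in mm.
Only numpy, scipy, OpenCV 4.12 (cv2) and the standard library are available. Lean on these libraries where they do the work, as an engineer would, in place of code of your own. Each camera call takes 0.05 s, during which the arm holds its last target.

## Working session

There is one attempt and no reset: what is moved stays moved. The work goes in short steps, Python scripts to look and compute and a tool call to move; the robot and the scene stay as the last step left them, time stands still between calls to the robot, and variables do not carry over. Pictures are saved under pics/ and viewed, and the job is handed in when it is done.

Besides the shell and the picture viewer there is one more tool, called as a command line: name --pt "numbers of a row" for each row, then --argument value for the rest. apply_moves: Moves the arm, as the interface text tells. Its arguments: {"type":"object","properties":{"rows":{"type":"array"},"grip":{"type":"number"},"grip_force":{"type":"number"}},"required":["rows"]}

```bash
ls; mkdir -p pics; python3 - <<'E'
from station import bot
import cv2
s=bot.observe()
print(s)
for n in ("scene","top"):
    im,d=bot.snapshot(n); cv2.imwrite(f"pics/{n}0.png",im)
    import numpy as np; np.save(f"{n}0.npy",d)
    print(bot.camera_info(n))
E
```

```text
pics
{'clock': 0.0, 'q': array([-1.34511689e+00,  2.45752659e-01,  1.55900996e+00, -4.37541384e-06,
        1.33866644e+00, -1.74100631e-01]), 'qd': array([-0.00101284,  0.00162172,  0.0001686 , -0.00139103, -0.00047328,
        0.00083777]), 'tau': array([-2.28791971e-03, -4.15832019e+01, -3.14603341e+01,  6.82427944e-02,
        3.31584387e-02, -1.42448071e-04]), 'eef_pos': array([ 252.86770628, -598.19232974,  223.38678045]), 'orientation': array([-0.58887892,  0.39123479, -0.39029115,  0.58977095]), 'contact_force': array([-0.59946566, -0.94304671, -0.67207897]), 'moment': array([1.43663980e-02, 2.70328113e-02, 9.26225247e-05]), 'opening': 94.01344106894936}
{'fx': 456.30849657894436, 'fy': 456.30849657894436, 'cx': 277.29149629232387, 'cy': 209.96158864536068, 'k1': 0.052419775356603374, 'extrinsics': array([[-9.01275361e-01, -4.33092197e-01,  1.15702956e-02,
         6.18078524e+02],
       [ 2.99337387e-01, -6.03177379e-01,  7.39306552e-01,
        -1.63443369e+02],
       [-3.13208959e-01,  6.69782202e-01,  6.73269597e-01,
        -9.36017777e+02],
       [ 0.00000000e+00,  0.00000000e+00,  0.00000000e+00,
         1.00000000e+00]])}
{'fx': 405.41784487617, 'fy': 405.41784487617, 'cx': 273.6593519357556, 'cy': 207.10869768804466, 'k1': -0.08473499021511359, 'extrinsics': array([[ 1.25547098e-01, -9.92086531e-01,  1.49672808e-03,
         8.33784859e+01],
       [ 9.69037137e-01,  1.22953274e-01,  2.14125011e-01,
        -6.32718699e+02],
       [-2.12614567e-01, -2.54323887e-02,  9.76805118e-01,
        -7.86330141e+02],
       [ 0.00000000e+00,  0.00000000e+00,  0.00000000e+00,
         1.00000000e+00]])}
```

View pics/scene0.png

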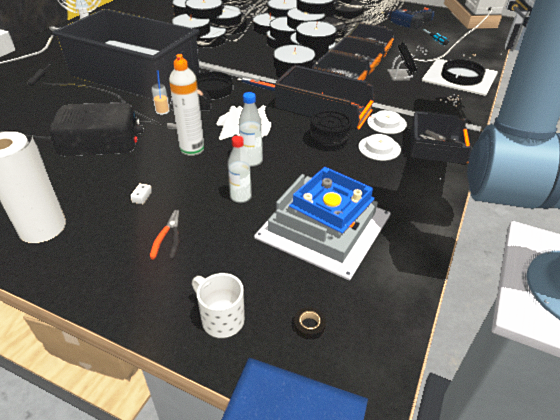

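View pics/top0.png

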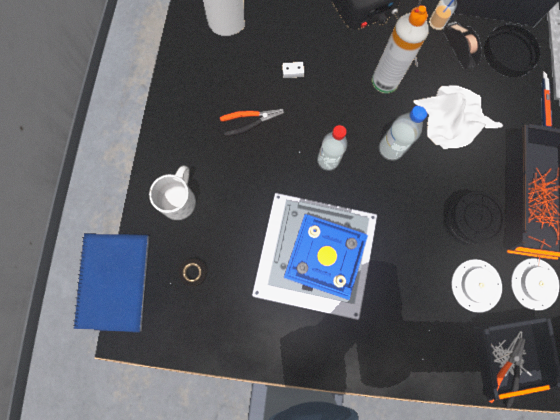

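Top view: the dock plate has corners near (276,194), (376,212), (358,318) and (254,297). The fences are on its upper side (dock +x) and left side (dock +y), and the yellow pad is near (327,256).

```bash
cat > h.py <<'E'
import numpy as np, cv2
def undist(ci,px):
    px=np.atleast_2d(np.asarray(px,float))
    m=np.stack([(px[:,0]-ci['cx'])/ci['fx'],(px[:,1]-ci['cy'])/ci['fy']],1)
    s=m.copy()
    for _ in range(20): s=m/(1+ci['k1']*(s**2).sum(1,keepdims=True))
    return s
def ray(ci,px):
    s=undist(ci,px); E=ci['extrinsics']; R=E[:3,:3]; t=E[:3,3]
    d=np.c_[s[:,0],-s[:,1],-np.ones(len(s))]@R
    return -R.T@t,d
def plane(ci,px,z):
    c,d=ray(ci,px); k=(z-c[2])/d[:,2]; return c+d*k[:,None]
def dpt(ci,px,depth):
    s=undist(ci,px); E=ci['extrinsics']
    dz=np.asarray(depth)
    p=np.c_[s[:,0]*dz,-s[:,1]*dz,-dz]; return (p-E[:3,3])@E[:3,:3]
def proj(ci,P):
    P=np.atleast_2d(P);E=ci['extrinsics'];p=P@E[:3,:3].T+E[:3,3]
    s=np.c_[p[:,0]/-p[:,2],-p[:,1]/-p[:,2]];r=(s**2).sum(1,keepdims=True);s=s*(1+ci['k1']*r)
    return np.c_[s[:,0]*ci['fx']+ci['cx'],s[:,1]*ci['fy']+ci['cy']]
E
python3 - <<'E'
import cv2,numpy as np
from h import *
from station import bot
ci=bot.camera_info("top"); im=cv2.imread("pics/top0.png"); d=np.load("top0.npy")
cv2.imwrite("pics/topcrop.png",cv2.resize(im[180:330,245:385],None,fx=4,fy=4,interpolation=cv2.INTER_CUBIC))
hsv=cv2.cvtColor(im,cv2.COLOR_BGR2HSV)
y=cv2.inRange(hsv,(22,150,120),(35,255,255)); y[:230]=0;y[280:]=0;y[:,:300]=0;y[:,350:]=0
ys,xs=np.nonzero(y); print("pad px",xs.mean(),ys.mean(),len(xs),plane(ci,[(xs.mean(),ys.mean())],77.5), "depth",dpt(ci,[(xs.mean(),ys.mean())],[d[int(ys.mean()),int(xs.mean())]]))
b=cv2.inRange(hsv,(100,120,50),(125,255,255)); b[:190]=0;b[320:]=0;b[:,:260]=0;b[:,390:]=0
cs,_=cv2.findContours(b,cv2.RETR_EXTERNAL,cv2.CHAIN_APPROX_NONE);c=max(cs,key=cv2.contourArea)
r=cv2.minAreaRect(c);print(r); bp=cv2.boxPoints(r);print(bp)
print(plane(ci,bp,97.5))
cor=[(276,194),(376,212),(358,318),(254,297)]
P=plane(ci,cor,10);print(P);print(np.linalg.norm(P-np.roll(P,1,0),axis=1))
E
```

```text
pad px 326.5482625482625 255.40540540540542 259 [[528.84151782  42.42387496  77.5       ]] depth [[528.83892741  42.42659646  77.52291554]]
((326.7000427246094, 256.4000244140625), (69.25386810302734, 67.98896026611328), 18.43494987487793)
[[283.10004 277.7    ]
 [304.60004 213.20003]
 [370.30005 235.10004]
 [348.80005 299.60004]]
[[472.32696804 125.26051789  97.5       ]
 [606.24764035  97.60787409  97.5       ]
 [578.10995689 -39.03253854  97.5       ]
 [445.94704448  -7.26269984  97.5       ]]
[[660.86958916 162.32933244  10.        ]
 [647.85793892 -67.43858278  10.        ]
 [410.64027526 -46.74073975  10.        ]
 [427.3557188  180.95164363  10.        ]]
[234.25524139 230.13604217 238.11892125 228.30511931]
```

View pics/topcrop.png

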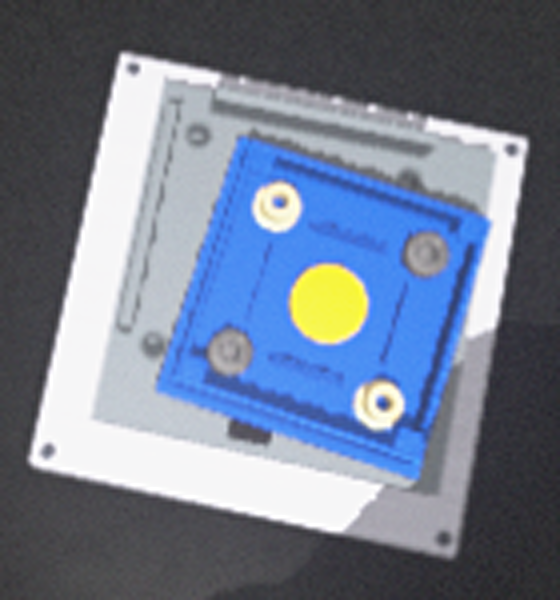

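The depth looks accurate: it reads 77.52 at the pad, against a true 77.5. I'll use it to fit the plate, the fences and the tray.

```bash
python3 - <<'E'
import cv2,numpy as np
from h import *
from station import bot
for n in ("top","scene"):
    ci=bot.camera_info(n); im=cv2.imread(f"pics/{n}0.png"); d=np.load(f"{n}0.npy")
    v,u=np.mgrid[0:420,0:560]; px=np.c_[u.ravel(),v.ravel()]
    P=dpt(ci,px,d.ravel()); ok=(d.ravel()>0)&(np.abs(P[:,0]-540)<170)&(np.abs(P[:,1]-57)<170)
    hs,e=np.histogram(P[ok,2],bins=np.arange(-5,110,2.5)); print(n,[(round(a,1),int(h)) for a,h in zip(e,hs) if h>15])
    for nm,lo,hi in (("plate",8,12),("deck",42,46),("fence",77.9,80.5),("wall",96,99),("rim",66,69)):
        m=ok&(P[:,2]>lo)&(P[:,2]<hi); Q=P[m]
        if nm=="fence":
            col=im.reshape(-1,3)[m].astype(int); Q=Q[(col.max(1)-col.min(1))<40]
        r=cv2.minAreaRect(Q[:,:2].astype(np.float32)); print(nm,len(Q),Q[:,2].mean().round(2),r)
    np.save(n+"_P.npy",P)
E
```

```text
top [(np.float64(-5.0), 244), (np.float64(-2.5), 3653), (np.float64(0.0), 6232), (np.float64(2.5), 1516), (np.float64(5.0), 130), (np.float64(7.5), 1050), (np.float64(10.0), 1897), (np.float64(12.5), 497), (np.float64(15.0), 50), (np.float64(17.5), 17), (np.float64(40.0), 187), (np.float64(42.5), 1163), (np.float64(45.0), 937), (np.float64(47.5), 112), (np.float64(50.0), 41), (np.float64(52.5), 28), (np.float64(57.5), 21), (np.float64(62.5), 50), (np.float64(65.0), 820), (np.float64(67.5), 1679), (np.float64(70.0), 429), (np.float64(72.5), 102), (np.float64(75.0), 224), (np.float64(77.5), 504), (np.float64(80.0), 346), (np.float64(82.5), 98), (np.float64(85.0), 36), (np.float64(87.5), 63), (np.float64(90.0), 79), (np.float64(92.5), 41), (np.float64(95.0), 210), (np.float64(97.5), 381), (np.float64(100.0), 58)]
plate 2591 10.32 ((535.3968505859375, 58.60514831542969), (236.83184814453125, 235.4913787841797), 84.65771484375)
deck 1827 44.34 ((541.01123046875, 54.97700881958008), (187.1708984375, 185.4017791748047), 84.83440399169922)
fence 290 79.29 ((557.3596801757812, 64.520561218261
[... 1237 characters left out ...]
(np.float64(90.0), 137), (np.float64(92.5), 127), (np.float64(95.0), 190), (np.float64(97.5), 237), (np.float64(100.0), 24)]
plate 1629 9.99 ((537.7456665039062, 59.93965148925781), (238.93959045410156, 236.471923828125), 85.0501937866211)
deck 983 44.3 ((542.5515747070312, 55.39181137084961), (189.3419952392578, 188.4778594970703), 84.39456176757812)
fence 233 79.31 ((563.0542602539062, 66.14810943603516), (154.65110778808594, 137.2973175048828), 84.32044219970703)
wall 301 97.52 ((530.824951171875, 42.11609649658203), (132.80609130859375, 129.0370330810547), 78.70539093017578)
rim 710 67.78 ((543.2378540039062, 60.65290069580078), (170.8978729248047, 168.06304931640625), 82.73583221435547)
```

```bash
cat >> h.py <<'E'
from scipy.spatial.transform import Rotation as Ro
def goal_R(yaw): # tool y down, tool x at heading yaw
    x=np.array([np.cos(yaw),np.sin(yaw),0]); y=np.array([0,0,-1.]); return np.c_[x,y,np.cross(x,y)]
def row(p,yaw,s):
    R=Ro.from_quat(s['orientation']).as_matrix()
    sh=R.T@(np.array(p)-s['eef_pos'])/150
    rv=Ro.from_matrix(R.T@goal_R(yaw)).as_rotvec()/(np.pi/2)
    return np.r_[sh,rv].round(4)
E
python3 - <<'E'
from h import *
from station import bot
s=bot.observe(); R=Ro.from_quat(s['orientation']).as_matrix(); print(R.round(4), np.degrees(np.arctan2(R[1,0],R[0,0])))
for i in (0,-1):
    pass
c=np.array([529.8,41.8]);a=np.radians(39.8);d=np.array([np.cos(a),np.sin(a)])
t=c-d*73; print(t)
for yaw in (129.8,-50.2): print(row((*t,223.4),np.radians(yaw),s), row((*t,91),np.radians(yaw),s))
# red cap, bystanders
P=np.load("top_P.npy"); im=cv2.imread("pics/top0.png").reshape(-1,3).astype(int)
m=(im[:,2]>150)&(im[:,1]<80)&(P[:,2]>120)&(P[:,2]<185)&(abs(P[:,1]-50)<80); print("cap",P[m].mean(0),m.sum())
E
```

```text
[[ 3.893e-01 -4.000e-04  9.211e-01]
 [-9.211e-01  1.700e-03  3.893e-01]
 [-1.700e-03 -1.000e+00  3.000e-04]] -67.09100932448574
[473.71530278  -4.92800806]
[-3.0704e+00  6.5000e-03  2.8957e+00  1.5000e-03  1.8123e+00 -5.0000e-04] [-3.0689e+00  8.8910e-01  2.8955e+00  1.5000e-03  1.8123e+00 -5.0000e-04]
[-3.0704e+00  6.5000e-03  2.8957e+00 -3.0000e-04 -1.8770e-01 -1.0000e-03] [-3.0689e+00  8.8910e-01  2.8955e+00 -3.0000e-04 -1.8770e-01 -1.0000e-03]
cap [758.4564918   52.78275336 171.79385648] 154
```

apply_moves --pt "-0.25 0 0.236 0 0 0" --pt "-0.5 0 0.472 0 0 0" --pt "-0.75 0 0.708 0 0 0" --pt "-1 0 0.944 0 0 0" --pt "-1 0 0.944 0 0 0"

```text
clock: 0.52
eef_pos: [325.2, -403.2, 223.8]
orientation: [-0.589, 0.391, -0.391, 0.589]
contact_force: [0.3, -0.2, -0.2]
opening: 93.9
```

apply_moves --pt "-0.25 0 0.236 0 0 0" --pt "-0.5 0 0.472 0 0 0" --pt "-0.75 0 0.708 0 0 0" --pt "-1 0 0.944 0 0 0" --pt "-1 0 0.944 0 0 0"

```text
clock: 0.93
eef_pos: [397.1, -209.9, 224.2]
orientation: [-0.589, 0.391, -0.391, 0.589]
contact_force: [1.1, -1.2, -0.0]
opening: 93.8
```

apply_moves --pt "-0.25 0 0.236 0 0 0" --pt "-0.5 0 0.472 0 0 0" --pt "-0.75 0 0.708 0 -0.08 0" --pt "-1 0 0.944 0 -0.15 0" --pt "-1 0 0.944 0 -0.188 0" --pt "-1 0 0.944 0 -0.188 0"

```text
clock: 1.43
eef_pos: [469.8, -13.4, 224.2]
orientation: [-0.641, 0.297, -0.296, 0.642]
contact_force: [0.0, -0.4, 0.5]
opening: 93.7
```

```bash
python3 - <<'E'
from h import *
from station import bot
s=bot.observe(); print(s['clock'],s['eef_pos'],s['contact_force'])
print(row((473.7,-4.9,160),np.radians(-50.2),s))
E
```

```text
1.4333 [469.84276323 -13.35011095 224.20579612] [ 0.01764487 -0.38271459  0.54819542]
[-0.0256  0.4281  0.0555 -0.0008  0.0065 -0.001 ]
```

apply_moves --pt "-0.026 0.2 0.056 0 0.006 0" --pt "-0.026 0.4 0.056 0 0.006 0" --pt "-0.026 0.6 0.056 0 0.006 0" --pt "-0.026 0.67 0.056 0 0.006 0" --pt "-0.026 0.67 0.056 0 0.006 0"

```text
clock: 1.85
eef_pos: [470.6, -10.2, 120.9]
orientation: [0.639, -0.305, 0.301, -0.638]
contact_force: [-0.1, -0.4, -0.7]
opening: 94.0
```

```bash
python3 - <<'E'
from h import *
from station import bot
s=bot.observe(); print(s['clock'],s['eef_pos'],s['contact_force'])
im,d=bot.snapshot("wrist"); cv2.imwrite("pics/w1.png",im)
im,d=bot.snapshot("scene"); cv2.imwrite("pics/s1.png",cv2.resize(im[140:300,220:420],None,fx=4,fy=3.7))
s=bot.observe(); print(row((473.7,-4.9,91),np.radians(-50.2),s))
E
```

```text
1.85 [470.59961923 -10.20140691 120.889843  ] [-0.06673795 -0.37084914 -0.70420683]
[-3.100e-02  2.252e-01  2.640e-02 -2.000e-04 -6.100e-03  4.000e-04]
```

View pics/w1.png

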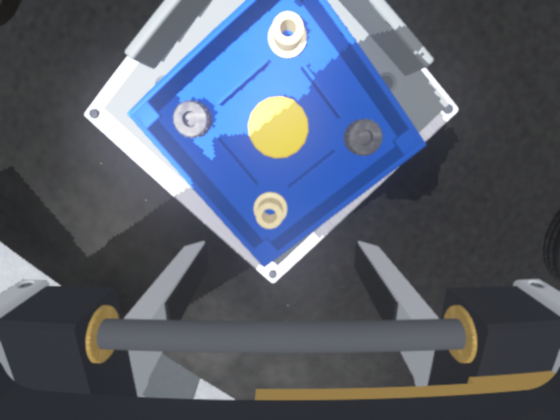

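View pics/s1.png

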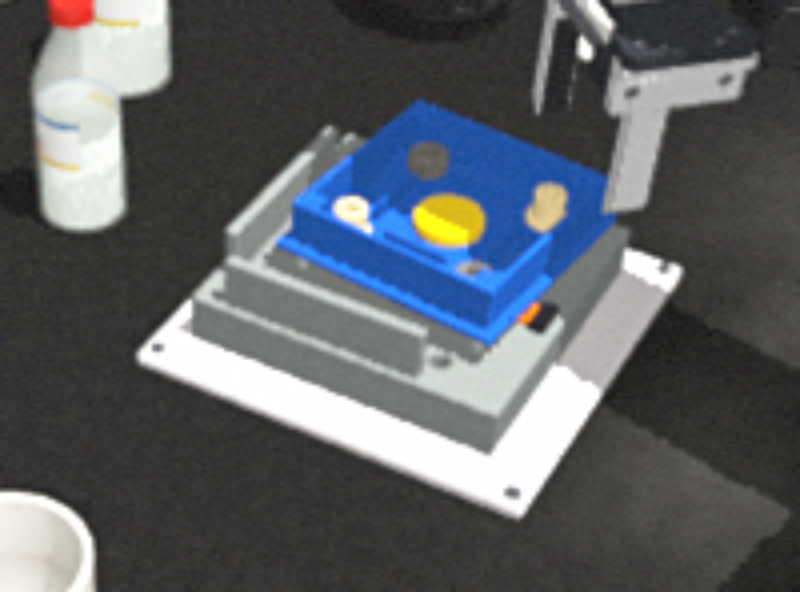

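The wrist picture shows the open fingers straddling the tray's -x -y corner (pixel (265,265)). The yellow pad is at (278,127) and the fences are along the two upper sides. Next I lower the fingertips to just above the rim and creep along the diagonal.

apply_moves --pt "-0.033 0.1 0 0 0 0" --pt "-0.033 0.2 0 0 0 0" --pt "-0.033 0.2 0 0 0 0" --pt "-0.033 0.2 0 0 0 0"

```text
clock: 2.28
eef_pos: [470.8, -7.1, 95.4]
orientation: [-0.639, 0.302, -0.304, 0.639]
contact_force: [-0.7, -0.6, 0.1]
opening: 93.7
```

apply_moves --pt "0 0 0.02 0 0 0" --pt "0 0 0.04 0 0 0" --pt "0 0 0.06 0 0 0" --pt "0 0 0.08 0 0 0" --pt "0 0 0.1 0 0 0" --pt "0 0 0.12 0 0 0" --pt "0 0 0.13 0 0 0" --pt "0 0 0.14 0 0 0" --pt "0 0 0.14 0 0 0"

```text
clock: 3.03
eef_pos: [486.3, 6.8, 93.9]
orientation: [0.639, -0.303, 0.303, -0.639]
contact_force: [0.8, -0.0, -0.3]
opening: 93.9
```

apply_moves --pt "0 0 0.01 0 0 0" --pt "0 0 0.02 0 0 0" --pt "0 0 0.03 0 0 0" --pt "0 0 0.04 0 0 0" --pt "0 0 0.05 0 0 0" --pt "0 0 0.06 0 0 0" --pt "0 0 0.07 0 0 0" --pt "0 0 0.08 0 0 0"

```text
clock: 3.7
eef_pos: [495.4, 14.3, 93.9]
orientation: [0.639, -0.303, 0.303, -0.639]
contact_force: [-1.9, -2.1, 0.3]
opening: 94.0
```

```bash
cat > look.py <<'E'
import sys
from h import *
from station import bot
n=sys.argv[1]
s=bot.observe(); f=s['contact_force']; a=np.radians(-5.2)
ex=np.array([np.cos(a),np.sin(a)]);ey=np.array([-np.sin(a),np.cos(a)])
print("clk",s['clock'],s['eef_pos'].round(1),"F dock",(f[:2]@ex).round(1),(f[:2]@ey).round(1),f[2].round(1))
ci=bot.camera_info("wrist"); im,d=bot.snapshot("wrist"); cv2.imwrite(f"pics/{n}.png",im)
v,u=np.mgrid[0:420,0:560]; P=dpt(ci,np.c_[u.ravel(),v.ravel()],d.ravel())
hsv=cv2.cvtColor(im,cv2.COLOR_BGR2HSV)
y=(cv2.inRange(hsv,(20,120,80),(36,255,255)).ravel()>0)&(d.ravel()>0)
y&=(np.hypot(P[:,0]-541,P[:,1]-53)<45)&(P[:,2]>50)&(P[:,2]<85)
p=np.median(P[y],0); print("pad",p.round(1),y.sum())
b=(cv2.inRange(hsv,(100,120,30),(125,255,255)).ravel()>0)&(d.ravel()>0)&(P[:,2]>p[2]+20-3)&(P[:,2]<p[2]+20+3)&(np.hypot(P[:,0]-p[0],P[:,1]-p[1])<100)
if b.sum()>50:
    r=cv2.minAreaRect(P[b][:,:2].astype(np.float32)); print("wall",P[b][:,2].mean().round(1),r)
q=p[:2]-np.array([551.9,64.0]); print("pad rel home est (dock)",(q@ex).round(1),(q@ey).round(1))
E
python3 look.py w2
```

```text
clk 3.7 [495.4  14.3  93.9] F dock -1.7 -2.3 0.3
pad [535.4  47.6  77.7] 3285
wall 97.4 ((534.6560668945312, 46.5729866027832), (129.87356567382812, 128.48330688476562), 79.99666595458984)
pad rel home est (dock) -14.9 -17.9
```

View pics/w2.png

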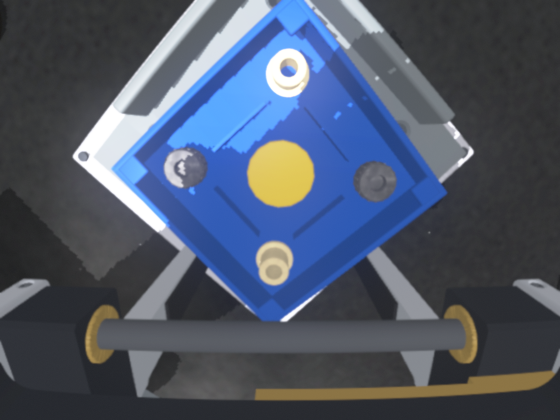

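The pad is now at pixel (281,173), and both fingers touch the tray's faces. It slides with about 3 N. I keep creeping.

apply_moves --pt "0 0 0.01 0 0 0" --pt "0 0 0.02 0 0 0" --pt "0 0 0.03 0 0 0" --pt "0 0 0.04 0 0 0" --pt "0 0 0.05 0 0 0" --pt "0 0 0.06 0 0 0" --pt "0 0 0.07 0 0 0" --pt "0 0 0.08 0 0 0" --pt "0 0 0.09 0 0 0" --pt "0 0 0.1 0 0 0"

```text
clock: 4.58
eef_pos: [507.2, 23.8, 93.9]
orientation: [-0.639, 0.303, -0.303, 0.639]
contact_force: [-1.0, -1.6, -0.5]
opening: 94.2
```

```bash
python3 look.py w3
```

```text
clk 4.5833 [507.2  23.8  93.9] F dock -0.9 -1.7 -0.5
pad [547.3  57.   77.7] 3259
wall 97.4 ((546.57958984375, 56.50946044921875), (128.66200256347656, 128.4990234375), 79.8185806274414)
pad rel home est (dock) -3.9 -7.3
```

apply_moves --pt "0 0 0.006 0 0 0" --pt "0 0 0.012 0 0 0" --pt "0 0 0.018 0 0 0" --pt "0 0 0.024 0 0 0"

```text
clock: 4.97
eef_pos: [508.9, 25.4, 93.8]
orientation: [0.64, -0.303, 0.302, -0.638]
contact_force: [-7.0, -5.2, 2.2]
opening: 93.9
```

```bash
python3 look.py w4
```

```text
clk 4.9667 [508.9  25.4  93.8] F dock -6.5 -5.8 2.2
pad [548.6  58.6  77.6] 3273
wall 97.3 ((547.3615112304688, 58.19011688232422), (128.881103515625, 129.7086639404297), 80.05369567871094)
pad rel home est (dock) -2.8 -5.7
```

View pics/w4.png

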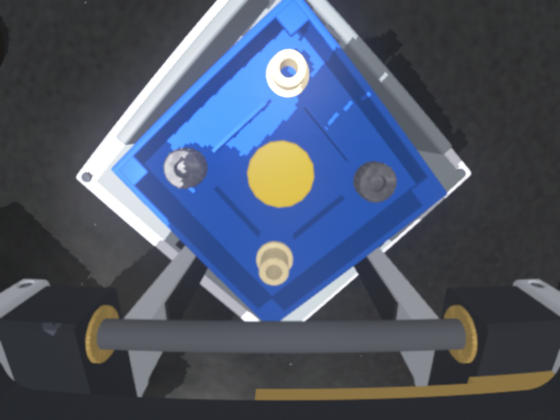

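The tray's corners now touch both fences, with about 6 N on each. I keep pressing gently so that the fences turn it square.

apply_moves --pt "0 0 0.004 0 0 0" --pt "0 0 0.008 0 0 0" --pt "0 0 0.012 0 0 0" --pt "0 0 0.012 0 0 0"

```text
clock: 5.35
eef_pos: [509.2, 25.9, 93.6]
orientation: [0.641, -0.304, 0.301, -0.637]
contact_force: [-8.6, -7.2, 6.0]
opening: 93.6
```

```bash
python3 look.py w5
```

```text
clk 5.35 [509.2  25.9  93.6] F dock -7.9 -8.0 6.0
pad [548.9  59.1  77.5] 3280
wall 97.2 ((547.7337036132812, 58.29015350341797), (129.40170288085938, 129.75607299804688), 80.33334350585938)
pad rel home est (dock) -2.6 -5.2
```

Pure pushing barely turns it, so I'm easing off. Next I swing the two-finger cradle counter-clockwise about the tray's centre, so the push itself gives the turning moment.

apply_moves --pt "0 0 -0.015 0 0 0" --pt "0.017 0 -0.014 0 -0.032 0" --pt "0.034 0 -0.013 0 -0.063 0" --pt "0.051 0 -0.011 0 -0.095 0" --pt "0.051 0 -0.011 0 -0.095 0"

```text
clock: 5.82
eef_pos: [515.3, 20.0, 94.1]
orientation: [-0.66, 0.254, -0.254, 0.66]
contact_force: [-1.2, -0.7, 0.3]
opening: 93.8
```

```bash
python3 look.py w6
```

```text
clk 5.8167 [515.3  20.   94.1] F dock -1.1 -0.8 0.3
pad [550.2  59.3  77.5] 3014
wall 97.2 ((549.8587646484375, 59.69629669189453), (129.6502685546875, 129.216064453125), 81.93775177001953)
pad rel home est (dock) -1.2 -4.8
```

View pics/w6.png

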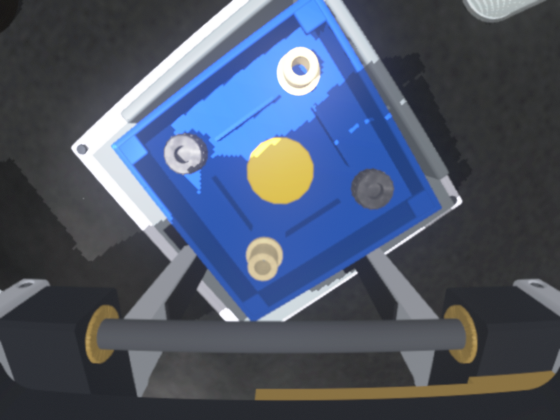

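apply_moves --pt "0.001 0 0.006 0 0 0" --pt "0.002 0 0.012 0 0 0" --pt "0.003 0 0.018 0 0 0" --pt "0.004 0 0.024 0 0 0"

```text
clock: 6.2
eef_pos: [516.2, 21.9, 93.3]
orientation: [0.661, -0.255, 0.253, -0.659]
contact_force: [-7.2, -6.0, 0.8]
opening: 94.1
```

```bash
python3 look.py w7
```

```text
clk 6.2 [516.2  21.9  93.3] F dock -6.6 -6.6 0.8
pad [550.9  61.1  76.9] 3080
wall 96.7 ((550.4951782226562, 61.4814453125), (129.19827270507812, 129.08375549316406), 82.34769439697266)
pad rel home est (dock) -0.8 -3.0
```

View pics/w7.png

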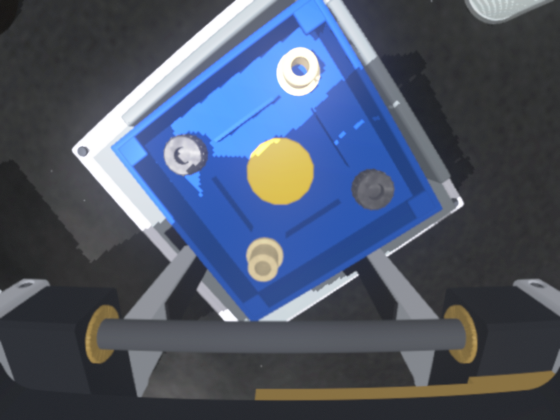

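apply_moves --pt "0 0 -0.008 0 0 0" --pt "0.014 0 -0.008 0 -0.025 0" --pt "0.027 0 -0.007 0 -0.05 0" --pt "0.027 0 -0.007 0 -0.05 0" --pt "0.029 0 -0.001 0 -0.05 0" --pt "0.03 0 0.004 0 -0.05 0"

```text
clock: 6.75
eef_pos: [521.9, 20.1, 94.2]
orientation: [-0.669, 0.228, -0.229, 0.669]
contact_force: [-0.7, -0.1, 0.1]
opening: 94.0
```

```bash
cat >> look.py <<'E'
w=P[b]; A=np.c_[w[:,:2]-p[:2],np.ones(len(w))]; k=np.linalg.lstsq(A,w[:,2],rcond=None)[0]
print("tilt mm/70 along dock x,y",(k[:2]@ex*70).round(2),(k[:2]@ey*70).round(2),"z0",k[2].round(2))
E
python3 look.py w8
```

```text
clk 6.75 [521.9  20.1  94.2] F dock -0.7 -0.2 0.1
pad [553.7  62.7  65.8] 2463
wall 85.6 ((553.7554931640625, 65.74642944335938), (127.53759002685547, 130.9619140625), 84.40996551513672)
pad rel home est (dock) 1.9 -1.1
tilt mm/70 along dock x,y -1.1 -2.02 z0 85.29
```

View pics/w8.png

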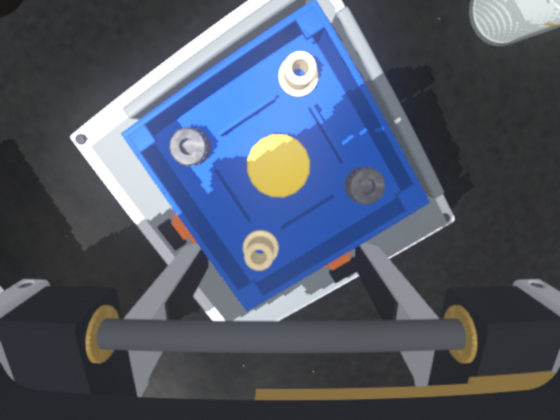

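The tray dropped in. The pad went from 77.5 to 65.8 mm, and both orange clips are now visible at the rim, near (182,228) and (342,262). I back away, rise, close the fingers and move over the pad.

apply_moves --pt "0 0 -0.05 0 0 0" --pt "0 0 -0.12 0 0 0" --pt "0 -0.05 -0.16 0 0 0" --pt "0 -0.25 -0.16 0 0 0" --pt "0 -0.5 -0.16 0 0 0" --pt "0 -0.5 -0.16 0 0 0" --pt "0 -0.5 -0.16 0 0 0"

```text
clock: 7.38
eef_pos: [508.2, -0.0, 172.0]
orientation: [-0.669, 0.226, -0.231, 0.669]
contact_force: [-0.4, 0.1, -0.0]
opening: 93.9
```

```bash
python3 look.py w9; python3 - <<'E'
from h import *
from station import bot
s=bot.observe(); R=Ro.from_quat(s['orientation']).as_matrix(); yaw=np.arctan2(R[1,0],R[0,0])
print(np.degrees(yaw), s['eef_pos'], row((553,62.8,s['eef_pos'][2]),yaw,s))
E
```

```text
clk 7.3833 [508.2  -0.  172. ] F dock -0.4 0.1 -0.0
pad [550.6  54.8  66.3] 516
wall 86.1 ((555.1416015625, 65.59700775146484), (127.91474914550781, 127.58232879638672), 84.61785125732422)
pad rel home est (dock) -0.5 -9.3
tilt mm/70 along dock x,y -1.6 -2.62 z0 85.97
-37.70413448578721 [5.06881627e+02 3.33159268e-01 1.69854160e+02] [-1.140e-02  4.000e-04  5.175e-01 -5.000e-04  0.000e+00  1.100e-03]
```

View pics/w9.png

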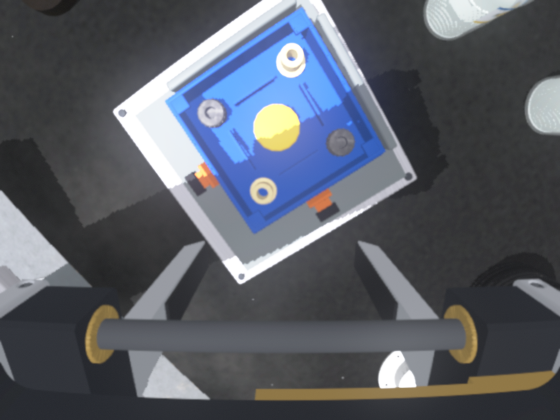

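```bash
python3 - <<'E'
from h import *
from station import bot
ci=bot.camera_info("wrist"); im=cv2.imread("pics/w9.png"); hsv=cv2.cvtColor(im,cv2.COLOR_BGR2HSV)
y=cv2.inRange(hsv,(20,120,80),(36,255,255)); n,l,st,ce=cv2.connectedComponentsWithStats(y)
for i in range(1,n):
    if st[i,4]>150: print(st[i],ce[i],plane(ci,[ce[i]],65.8))
im,d=bot.snapshot("top"); cv2.imwrite("pics/top1.png",im)
s=bot.observe(); R=Ro.from_quat(s['orientation']).as_matrix(); yaw=np.arctan2(R[1,0],R[0,0]); print(s['eef_pos'],row((554,64.5,170),yaw,s))
E
```

```text
[259 125  40  25 518] [280.81467181 138.95945946] [[549.22656153  55.35489343  65.8       ]]
[ 86 306  31  57 767] [ 97.31551499 334.3833116 ] [[273.45409616  17.01637896  65.8       ]]
[446 306  31  57 717] [464.86750349 334.51324965] [[ 582.32803882 -222.03869524   65.8       ]]
[ 421  372  133   24 1641] [493.39792809 384.03778184] [[ 578.5975441 -309.2416014   65.8      ]]
[ 256  389  115   11 1048] [309.28816794 394.25      ] [[ 406.23887956 -181.82631827   65.8       ]]
[506.10015825   0.57839549 168.51084214] [-7.900e-03 -1.010e-02  5.325e-01  2.000e-04  0.000e+00 -4.000e-04]
```

apply_moves --pt "-0.008 0 0.15 0 0 0" --pt "-0.008 0 0.35 0 0 0" --pt "-0.008 0 0.535 0 0 0" --pt "-0.008 0 0.535 0 0 0" --pt "-0.008 0.15 0.535 0 0 0" --pt "-0.008 0.3 0.535 0 0 0" --pt "-0.008 0.3 0.535 0 0 0" --pt "-0.008 0.3 0.535 0 0 0" --grip 0 --grip_force 20

```text
clock: 8.15
eef_pos: [552.7, 64.9, 121.6]
orientation: [0.67, -0.23, 0.226, -0.669]
contact_force: [-0.1, -0.8, 0.3]
opening: 44.2
```

```bash
python3 - <<'E'
from h import *
from station import bot
s=bot.observe();print(s['eef_pos'],s['opening'],s['contact_force'])
im,d=bot.snapshot("wrist"); cv2.imwrite("pics/w10.png",im)
im,d=bot.snapshot("scene"); cv2.imwrite("pics/s2.png",cv2.resize(im[140:300,220:420],None,fx=4,fy=3.7))
s=bot.observe(); R=Ro.from_quat(s['orientation']).as_matrix(); yaw=np.arctan2(R[1,0],R[0,0]); print(s['eef_pos'],row((554.5,65,90),yaw,s))
E
```

```text
[552.72161855  64.87704931 121.63713426] 44.16173261280302 [-0.09822189 -0.78259211  0.29702578]
[554.95959792  64.77035314 124.47100729] [-3.400e-03  2.298e-01 -7.000e-04 -1.000e-04  0.000e+00  1.000e-04]
```

View pics/w10.png

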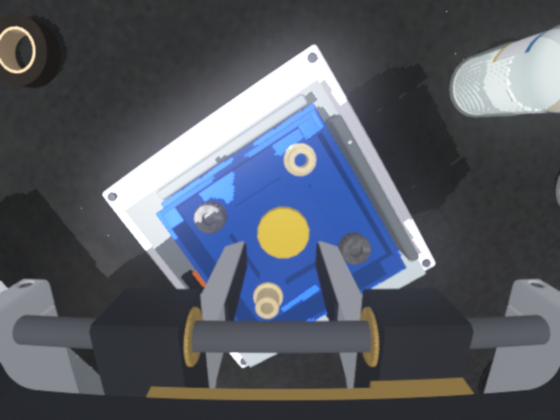

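View pics/s2.png

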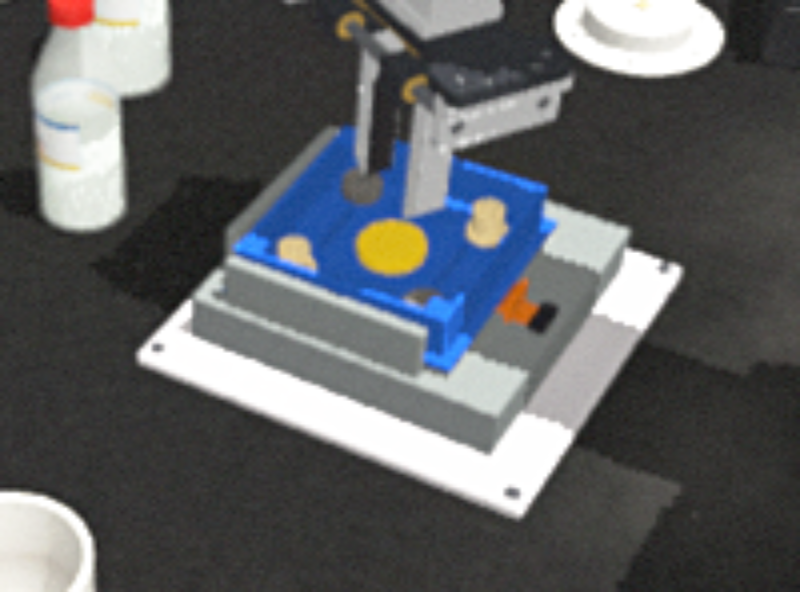

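Pad is at (283,233) in the wrist picture. The tray sits in its sockets inside both fences. I wait for the fingers to close, then measure.

apply_moves --pt "0 0 0 0 0 0" --pt "0 0 0 0 0 0" --pt "0 0 0 0 0 0" --pt "0 0 0 0 0 0" --pt "0 0 0 0 0 0" --pt "0 0 0 0 0 0" --pt "0 0 0 0 0 0" --pt "0 0 0 0 0 0"

```text
clock: 8.92
eef_pos: [554.9, 65.2, 124.0]
orientation: [-0.669, 0.228, -0.228, 0.669]
contact_force: [-0.1, -0.1, 0.0]
opening: 0.5
```

```bash
python3 - <<'E'
from h import *
from station import bot
s=bot.observe();print(s['eef_pos'],s['opening'],s['contact_force'])
ci=bot.camera_info("wrist"); im,d=bot.snapshot("wrist"); cv2.imwrite("pics/w11.png",im)
v,u=np.mgrid[0:420,0:560]; P=dpt(ci,np.c_[u.ravel(),v.ravel()],d.ravel())
hsv=cv2.cvtColor(im,cv2.COLOR_BGR2HSV); y=cv2.inRange(hsv,(18,90,80),(38,255,255)); y[300:]=0;y[:,:230]=0;y[:,330:]=0;y[:195]=0
c=max(cv2.findContours(y,0,cv2.CHAIN_APPROX_NONE)[0],key=cv2.contourArea); e=cv2.minEnclosingCircle(c); print(e,plane(ci,[e[0]],65.8))
m=(y.ravel()>0)&(P[:,2]<75); print(np.median(P[m],0),P[m].std(0))
w=(cv2.inRange(hsv,(100,100,30),(125,255,255)).ravel()>0)&(abs(P[:,2]-85.5)<4); 
print(cv2.minAreaRect(P[w][:,:2].astype(np.float32)))
for n in ("top","scene"):
    ci=bot.camera_info(n); im,d=bot.snapshot(n); cv2.imwrite(f"pics/{n}11.png",im)
    P=dpt(ci,np.c_[u.ravel(),v.ravel()],d.ravel()); hsv=cv2.cvtColor(im,cv2.COLOR_BGR2HSV)
    m=(cv2.inRange(hsv,(18,120,80),(38,255,255)).ravel()>0)&(np.hypot(P[:,0]-554,P[:,1]-65)<35); print(n,m.sum(),P[m].min(0),P[m].max(0))
E
```

```text
[554.86091472  65.16164778 123.95157814] 0.47578566405734035 [-0.0655435  -0.08127885  0.00285583]
((280.5, 233.24073791503906), 25.16791534423828) [[554.88111523  65.95353996  65.8       ]]
[558.46872456  69.74131951  65.2004326 ] [9.22238573 8.4812254  0.90824234]
((612.481689453125, 56.6804313659668), (127.4374008178711, 264.8753967285156), 71.96553802490234)Traceback (most recent call last):
  File "<stdin>", line 14, in <module>
    return umr_minimum(a, axis, None, out, keepdims, initial, where)
ValueError: zero-size array to reduction operation minimum which has no identity
```

View pics/w11.png

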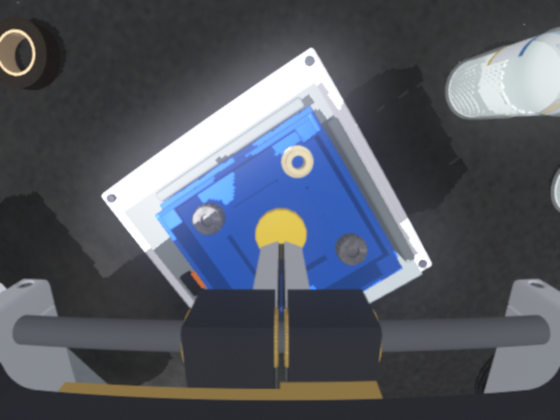

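The fingers are shut, and the pad (circle centre (280,233)) casts to (554.9, 66.0), less than 1 mm from the TCP. I'll descend close to it, then creep.

apply_moves --pt "0 0.1 0 0 0 0" --pt "0 0.2 0 0 0 0" --pt "0 0.23 0 0 0 0" --pt "0 0.23 0 0 0 0" --pt "0 0.23 0 0 0 0"

```text
clock: 9.43
eef_pos: [554.9, 65.1, 89.6]
orientation: [0.669, -0.228, 0.228, -0.669]
contact_force: [0.6, 0.5, -0.1]
opening: 0.0
```

apply_moves --pt "0 0.006 0 0 0 0" --pt "0 0.012 0 0 0 0" --pt "0 0.018 0 0 0 0" --pt "0 0.024 0 0 0 0" --pt "0 0.03 0 0 0 0" --pt "0 0.036 0 0 0 0"

```text
clock: 9.93
eef_pos: [555.2, 65.1, 84.6]
orientation: [-0.669, 0.228, -0.228, 0.669]
contact_force: [-2.3, -0.2, 6.4]
opening: 0.5
```

apply_moves --pt "0 0.004 0 0 0 0" --pt "0 0.008 0 0 0 0" --pt "0 0.012 0 0 0 0" --pt "0 0.016 0 0 0 0"

```text
clock: 10.27
eef_pos: [555.3, 65.2, 82.6]
orientation: [-0.669, 0.228, -0.228, 0.669]
contact_force: [-4.2, 0.9, 10.3]
opening: 0.5
```

apply_moves --pt "0 0.004 0 0 0 0" --pt "0 0.008 0 0 0 0" --pt "0 0.01 0 0 0 0"

```text
clock: 10.52
eef_pos: [555.3, 65.1, 82.1]
orientation: [0.669, -0.228, 0.228, -0.669]
contact_force: [-6.3, -0.1, 15.7]
opening: 0.3
```

apply_moves --pt "0 0.004 0 0 0 0" --pt "0 0.008 0 0 0 0" --pt "0 0.01 0 0 0 0"

```text
clock: 10.77
eef_pos: [555.3, 65.1, 79.0]
orientation: [-0.669, 0.228, -0.229, 0.669]
contact_force: [0.2, 0.7, 0.1]
opening: 0.6
```

apply_moves --pt "0 0.004 0 0 0 0" --pt "0 0.006 0 0 0 0"

```text
clock: 10.93
eef_pos: [555.0, 65.1, 78.2]
orientation: [0.669, -0.228, 0.228, -0.669]
contact_force: [-1.9, 0.5, 9.3]
opening: 0.5
```

It snapped through, and contact is again near the home height (TCP 78). I press a little more to confirm a hard stop.

apply_moves --pt "0 0.003 0 0 0 0" --pt "0 0.006 0 0 0 0" --pt "0 0.009 0 0 0 0" --pt "0 0.009 0 0 0 0"

```text
clock: 11.27
eef_pos: [555.1, 65.1, 78.2]
orientation: [0.669, -0.228, 0.228, -0.669]
contact_force: [-6.3, -0.8, 15.4]
opening: 0.3
```

apply_moves --pt "0 0.004 0 0 0 0" --pt "0 0.008 0 0 0 0" --pt "0 0.01 0 0 0 0" --pt "0 0.01 0 0 0 0"

```text
clock: 11.6
eef_pos: [555.2, 65.1, 78.1]
orientation: [0.67, -0.229, 0.228, -0.669]
contact_force: [-10.8, 0.2, 23.9]
opening: 0.4
```

It's at a hard stop (24 N, with no further travel). I lift off straight and look.

apply_moves --pt "0 -0.02 0 0 0 0" --pt "0 -0.08 0 0 0 0" --pt "0 -0.25 0 0 0 0" --pt "0 -0.45 0 0 0 0" --pt "0 -0.6 -0.3 0 0 0" --pt "0 -0.7 -0.55 0 0 0" --pt "0 -0.8 -0.8 0 0 0" --pt "0 -0.8 -0.9 0 0 0" --pt "0 -0.8 -0.9 0 0 0" --pt "0 -0.8 -0.9 0 0 0"

```text
clock: 12.43
eef_pos: [472.1, -42.3, 195.1]
orientation: [-0.669, 0.229, -0.229, 0.669]
contact_force: [0.1, -0.1, 0.4]
opening: 0.3
```

```bash
python3 - <<'E'
from h import *
from station import bot
s=bot.observe(); print(s['clock'],s['eef_pos'],s['contact_force'])
v,u=np.mgrid[0:420,0:560]; a=np.radians(-5.2)
ex=np.array([np.cos(a),np.sin(a)]);ey=np.array([-np.sin(a),np.cos(a)])
for n in ("wrist","scene","top"):
    ci=bot.camera_info(n); im,d=bot.snapshot(n); cv2.imwrite(f"pics/{n}12.png",im)
    if n=="scene": cv2.imwrite("pics/s12.png",cv2.resize(im[140:300,220:420],None,fx=4,fy=3.7))
    P=dpt(ci,np.c_[u.ravel(),v.ravel()],d.ravel()); hsv=cv2.cvtColor(im,cv2.COLOR_BGR2HSV)
    near=np.hypot(P[:,0]-554,P[:,1]-65)<100
    w=(cv2.inRange(hsv,(98,90,30),(128,255,255)).ravel()>0)&near&(P[:,2]>74)&(P[:,2]<90)
    yl=(cv2.inRange(hsv,(18,90,80),(38,255,255)).ravel()>0)&(np.hypot(P[:,0]-554,P[:,1]-65)<18)
    W=P[w]; A=np.c_[W[:,:2]-[554,65],np.ones(len(W))]; k=np.linalg.lstsq(A,W[:,2],rcond=None)[0]
    print(n,w.sum(),"wall z",k[2].round(2),"tilt/70",(k[:2]@ex*70).round(2),(k[:2]@ey*70).round(2),"pad z",np.median(P[yl,2]),cv2.minAreaRect(W[:,:2].astype(np.float32)))
E
```

```text
12.4333 [472.11621458 -42.28962653 195.05482267] [ 0.05785435 -0.06992855  0.39495592]
wrist 2981 wall z 78.69 tilt/70 -0.31 -0.31 pad z 59.40266964772941 ((553.3028564453125, 64.21798706054688), (128.26889038085938, 128.682373046875), 84.72584533691406)
scene 569 wall z 78.53 tilt/70 -0.11 0.11 pad z 59.74854855480806 ((554.791015625, 67.17042541503906), (138.03811645507812, 129.3291778564453), 85.29441833496094)
top 629 wall z 79.36 tilt/70 -0.17 0.02 pad z 59.59721953455907 ((553.326904296875, 68.05342864990234), (134.24826049804688, 127.5826644897461), 85.11103820800781)
```

View pics/wrist12.png

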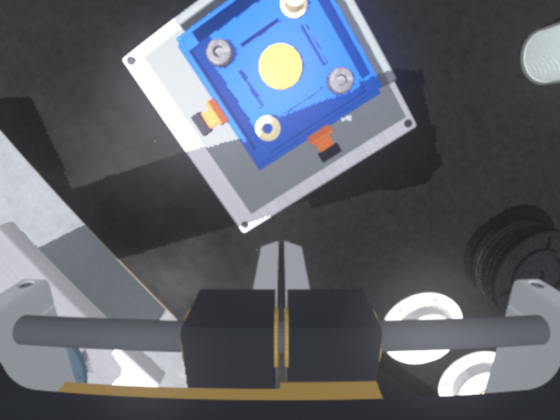

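View pics/s12.png

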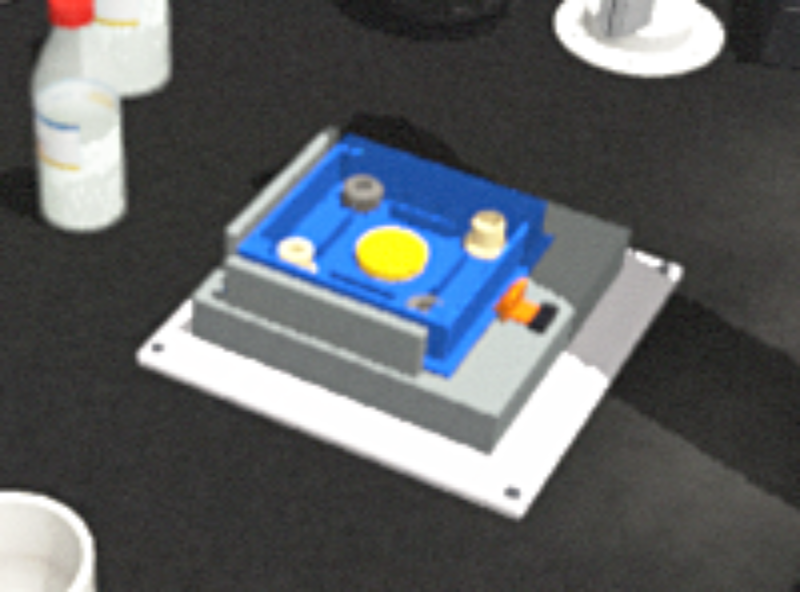

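The tray is flat and home: wall tops at 78.5–79.4 mm against 79 expected, tilt at most 0.3 mm. Both clips lie over the rim, near (212,115) and (322,137) in the wrist picture. Handing in.

```bash
python3 -c "
from station import bot
print(bot.close_job())"
```

```text
the job is handed in; nothing more can be done
None
```

The blue tray is in its sockets, pressed fully home and flat, with both orange clips over its rim. I handed the job in at about 12.6 s.

**What I did:** I set the open fingers around the tray's -x -y corner and pushed it diagonally against both fences, with about 11 N in all at most. It met the fences still about 5° out of square, and pushing straight no longer turned it. I eased off and swung the fingers counter-clockwise in two small steps, and it squared up and dropped about 12 mm. I then pressed the pad with closed fingers. The clips snapped over somewhere above 16 N, and I pressed on to 24 N, where it would not go further down. The arm then moved clear.

**Last checks:**

| Check | Measured | Should be |
|---|---|---|
| Fingertips at the hard stop | 59.1 mm | 59 mm |
| Wall tops (three cameras) | 78.5–79.4 mm | 79 mm |
| Pad height (three cameras) | 59.4–59.7 mm | 59 mm |
| Tilt over 70 mm | at most 0.3 mm | 0 |
| Tray yaw | within about 0.5° of the dock | same as dock |

- **Disagreements:** the pad reads 0.4–0.7 mm high, about the error the depth readings showed elsewhere. The scene and top cameras' outlines of the tray walls came out 6–10 mm too long one way; the wrist camera's was right.
- **Clips:** I judged them by sight and from the drop in force, because their joint positions cannot be read.
- **Bystanders:** I kept clear of the mug, the tape and the red-capped bottle, but did not measure their positions again.

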